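# Set a rinsed canister upside down to drain

### The arm

A 7-joint arm with a two-finger parallel gripper is mounted at the origin on the work surface. World frame = base frame: x ahead of the robot, y to its left, z up, the work surface at z = 0. Lengths are in m, angles in rad, forces in N, time in s.
With the tool pointing down it reaches from about 0.4 to 0.875 m from the base axis. Payload 4.4 kg.
Tool frame: the origin (TCP) lies midway between the tips of the shut fingers; the grasp point (between the pads) lies 19 mm behind it (env.pinch_z is the distance from the TCP to the grasp point, in m); z points along the fingers, y is the line along which they close (so a half turn about z gives the same grasp; the last joint's range is limited). The gripper opens to 85 mm and grips with 20 to 120 N. Pads are 22 mm wide; open, the fingers measure 114 mm over their backs; the gripper's body (76 mm by 85 mm) begins 54 mm behind the grasp point. The pads swing forward as they close: fully open they stand 13 mm farther back than shut.
Start: joints at [1.196, 0.628, 0.038, 1.517, -0.027, 0.996, -0.02], TCP at [0.198, -0.619, 0.231] pointing down, gripper open.
Joint ranges: [-3.06, 3.06], [-0.37, 2.12], [-1.25, 1.32], [0.18, 2.47], [-1.1, 4.24], [0.23, 1.98], [-2.94, 2.94]. Speed limits (rad/s): [2.57, 2.57, 3.14, 3.14, 3.14, 3.14, 3.14].

### API

Orientations are given as a unit quaternion [w, x, y, z].
In Python, from bench import env gives the robot as it stands.
- The arm moves only by the tool drive_tool, never from a script. Its argument "plan" is a list of rows, each a list of 3 entries, a list of its own where there are three numbers: the turn, a rotation vector about the world's x, y, z in rad, then the shift along the world's x, y, z in m, then the opening, from 0 (shut) to 1 (fully open). In form: [[[wx, wy, wz], [x, y, z], gripper], ...]. A call has 1 to 8 rows; each row is the pose to reach, as a shift and turn from the pose commanded when the call began; what a row does not reach only later rows make up. A row lasts 1/12 s, in which the tool goes at most 41.7 mm and 7.16 degrees, less where a joint would pass 70% of its speed; a pose out of reach is approached as far as the arm can. A call with a gripper value outside its range is refused whole. The fingers move at their own pace and stop on an object; "squeeze" is the grip in N (left out, the last holds). Time passes only in rows, so rows that repeat a pose let the fingers close. It gives the time, the measured TCP pose, the force and the opening at its end, in the units of the state.
- env.observe(): the state, without advancing time (a new reading comes with each control period).
- env.camera(name): name is "scene" or "side" or "wrist"; returns a dict with "frame" (480x640x3 uint8, blue, green, red), "fovy" (degrees; the focal length in pixels is half the picture's height over the tangent of half this angle, whatever the lens; pixels are square), "cx", "cy" (the principal point, pixels), "pose" (4x4, takes a point from camera to world coordinates). Camera axes: x right, y up, looking along -z (the intrinsics and any distortion apply to the point x, -y, -z); pixel columns grow to the right and rows downward; lengths in m; the calibration is good to about 2 mm. A picture is of the moment at which its call begins. There is no depth.
- env.finish_job(): hands the job in, once; it reports no verdict.
The state is a dict: "time_s": time; "joints": joint angles; "qvel": joint speeds; "joint_torque": joint torques, N m; "tool_pos": TCP position; "ee_rot": TCP orientation; "contact_force": force on the tool from outside, world axes, zero at the start; "moment": the same for the moment, N m; "finger_gap": opening from 0.0 (shut) to 1.0 (fully open).
Only numpy, scipy, OpenCV 4.12 (cv2) and the standard library are available. Lean on these libraries where they do the work, as an engineer would, in place of code of your own. Each camera call takes 0.05 s, during which the arm holds its last target. There are 200 camera calls.

### The job

This square canister has just been rinsed and its lid is only sitting loosely in it. Lift the lid off and lay it flat, grip up, on the ribbed draining mat; then turn the canister over - lay it down on its side, let go and take a fresh hold - and stand it upside down, mouth flat on the mat, beside the lid. Put things down without dropping them or letting the canister topple, and leave the tumbler on the mat, the bottle and the small tub where they are.

Things in the scene. Friction and masses are not known exactly. Their poses are not given: they have to be found in the camera images.
- canister_mid (a point): Centre (half-way up) of the square white plastic canister: 60 x 60 mm outside, 100 mm tall, straight smooth walls 3 mm thick, open at one end, 70 to 130 g. z points from the closed bottom to the open mouth, 50 mm either way; x and y are square to its side walls. At the start it stands upright on the bench; lying on a side its centre is 30 mm above the surface.
- canister: The same canister; this origin is the centre of the outside of its bottom.
- lid_grip (a point): Centre of the bar grip on top of the grey plastic lid. The bar is 30 mm long (lid x), 14 mm wide (lid y), 20 mm tall, edges rounded; this point is 10 mm above the lid's plate. z points up out of the grip. In the canister this point is 115 mm above the bench; with the lid lying on the mat it is 23 mm above the rib tops.
- lid: The same lid, 30 to 55 g, held only by its weight. Under its 62 x 62 x 5 mm plate a plug 51 x 51 mm, 8 mm deep, sits with play in the canister's 54 mm mouth; the lid lies level on this plug. Origin: centre of the plug's underside, 23 mm below the grip's centre.
- mat_top (a point): Centre of the dark ribbed rubber draining mat, at the height of its rib tops, 7 mm above the bench. The mat is fixed to the bench, 260 mm along its own x (roughly away from the robot) and 280 mm along its y; straight ribs run along x, 16 mm apart, and the border is level with them. z is up.
- tumbler: Steel tumbler, already draining mouth down on the mat, towards the mat's far (+x) edge; 78 mm tall, 68 mm across at the mouth (below) and 54 mm at the top. Origin at the centre of its mouth, on the ribs. Bystander: leave it.
- bottle: Dark glass sauce bottle, 62 mm across, 165 mm tall, standing at one far side of the bench; origin at the centre of its foot. Bystander: leave it.
- tub: Small clear store tub with a white lid, 140 x 110 mm and 80 mm tall, at the other far side of the bench; origin at the centre of its foot. Bystander: leave it.
Not all that is in view belongs to the job. Of the things that look like the lid, the middle-sized one is meant.

How it is judged:
On the way, in this order (a step that is already met when the one before it is completed fails the run):
1. the lid lies flat on the mat, grip up, let go (x of lid_grip in the frame of mat_top between -0.105 and 0.105 m and y of lid_grip in the frame of mat_top between -0.115 and 0.115 m and z of lid_grip in the frame of mat_top between 0.018 and 0.028 m and angle between lid_grip's own z axis and vertical below 0.12 rad and contact force between the fingers and lid below 0.1 N and linear speed of lid below 0.02 m/s), for 0.2 s.
2. the canister lies on its side, let go (angle between canister_mid's own z axis and vertical between 1.42 and 1.72 rad and contact force between the fingers and canister below 0.1 N and linear speed of canister below 0.02 m/s), for 0.2 s.
At the end, for the whole second after the job is handed in: The canister stands upside down with its mouth flat on the mat's ribs (within 5 mm in height and about 5 degrees), wholly on the mat (its centre at least 25 mm inside the edges); the lid lies flat, grip up, on the mat likewise; both are let go and at rest (all of step 1 and x of canister_mid in the frame of mat_top between -0.105 and 0.105 m and y of canister_mid in the frame of mat_top between -0.115 and 0.115 m and z of canister_mid in the frame of mat_top between 0.045 and 0.055 m and angle between canister_mid's own z axis and vertical above 3.06 rad and contact force between the fingers and canister below 0.1 N and linear speed of canister below 0.02 m/s); the robot touches nothing.
It fails at once if the tumbler is moved (20 mm) or tipped (distance of tumbler from where it was at the start of the episode above 0.02 m or angle between tumbler's own z axis and vertical above 0.3 rad).
It fails at once if the bottle or the small tub is moved (20 mm) or tipped (distance of any of bottle, tub from where it was at the start of the episode above 0.02 m or angle between bottle's own z axis and vertical above 0.3 rad).
It fails at once if the canister topples (leans more than 17 degrees from standing or lying with no finger on it) (contact force between the fingers and canister below 0.05 N and (angle between canister_mid's own z axis and vertical between 0.3 and 1.27 rad or angle between canister_mid's own z axis and vertical between 1.87 and 2.84 rad)).
It fails at once if the canister or the lid is dropped or knocked flying (moves freely, out of the fingers, faster than 0.7 m/s: a fall of 25 mm) ((linear speed of canister above 0.7 m/s and contact force between the fingers and canister below 0.05 N) or (linear speed of lid above 0.7 m/s and contact force between the fingers and lid below 0.05 N)).
It also fails if it takes over 72 s, if anything falls off the work surface, if the arm or the gripper's body presses on something with over 40 N, if the wrist force passes 120 N, or if a joint passes its speed limit or range.

## Working session

There is one attempt and no reset: what is moved stays moved. The work goes in short steps, Python scripts to look and compute and a tool call to move; the robot and the scene stay as the last step left them, time stands still between calls to the robot, and variables do not carry over. Pictures are saved under pics/ and viewed, on a budget of 10 in all, crops included, one or two more only if the job needs it, and the job is handed in when it is done.

Besides the shell and the picture viewer there is one more tool, called after "Call:" as name(argument=value, ...), one argument or row to a line, values as JSON. drive_tool: Moves the arm, as the interface text tells. Its arguments: {"type":"object","properties":{"plan":{"type":"array","items":{"type":"array"}},"squeeze":{"type":"number"}},"required":["plan"]}

```bash
mkdir -p pics; ls; cat > h.py <<'E'
import numpy as np, cv2, json
from bench import env
def cam(n,save=None):
    c=env.camera(n)
    if save: cv2.imwrite('pics/'+save,c['frame'])
    return c
def ray(c,u,v):
    f=240/np.tan(np.radians(c['fovy'])/2)
    d=np.array([(u-c['cx'])/f,-(v-c['cy'])/f,-1]); P=np.array(c['pose'])
    return P[:3,3],P[:3,:3]@d
def onz(c,u,v,z):
    o,d=ray(c,u,v); return o+d*(z-o[2])/d[2]
def proj(c,p):
    P=np.array(c['pose']); q=P[:3,:3].T@(np.array(p)-P[:3,3]); f=240/np.tan(np.radians(c['fovy'])/2)
    return c['cx']+f*q[0]/-q[2], c['cy']-f*q[1]/-q[2]
E
python3 - <<'E'
from h import *
a=[cam(n,n+'0.png') for n in('scene','side')]
for c in a: print({k:c[k] for k in c if k!='frame'})
print(env.observe(),env.pinch_z)
E
```

```text
pics
{'fovy': 49.568644617231, 'cx': 318.8006945271616, 'cy': 243.34151334965497, 'pose': array([[-0.55563226, -0.7208394 ,  0.41432277,  1.02308973],
       [ 0.83140672, -0.48529397,  0.27065223,  0.33680465],
       [ 0.00597155,  0.49485384,  0.8689557 ,  1.15157208],
       [ 0.        ,  0.        ,  0.        ,  1.        ]])}
{'fovy': 46.88517562558031, 'cx': 323.43989364600543, 'cy': 245.37325119832687, 'pose': array([[-0.99826707,  0.03124823, -0.04986379,  0.47780121],
       [-0.05863986, -0.59910034,  0.79852373,  1.04539119],
       [-0.00492096,  0.80006395,  0.59989453,  0.90237924],
       [ 0.        ,  0.        ,  0.        ,  1.        ]])}
{'time_s': 0.1, 'joints': array([ 1.19621169,  0.62926495,  0.03846053,  1.51827139, -0.02699321,
        0.99627681, -0.01999609]), 'qvel': array([-0.00068807, -0.00216139,  0.00071939, -0.00156581,  0.00044483,
        0.0004552 , -0.00050734]), 'joint_torque': array([ 4.16394265e-03, -5.64531326e+01,  1.23085286e+00, -1.93974781e+01,
        1.12455367e-02,  5.49786142e-03, -1.56801782e-06]), 'tool_pos': array([ 0.19738533, -0.61872261,  0.2304729 ]), 'ee_rot': array([-8.38251505e-04,  9.88105207e-01,  1.53777032e-01, -1.46962526e-04]), 'contact_force': array([ 0.2420929 , -0.0645233 , -0.36108065]), 'moment': array([ 0.00341786, -0.04469719, -0.00187423]), 'finger_gap': 1.0015645217235614} 0.0187
```

View pics/scene0.png

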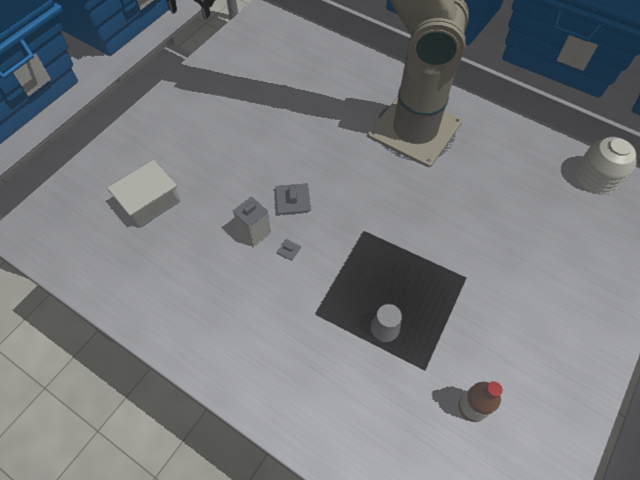

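View pics/side0.png

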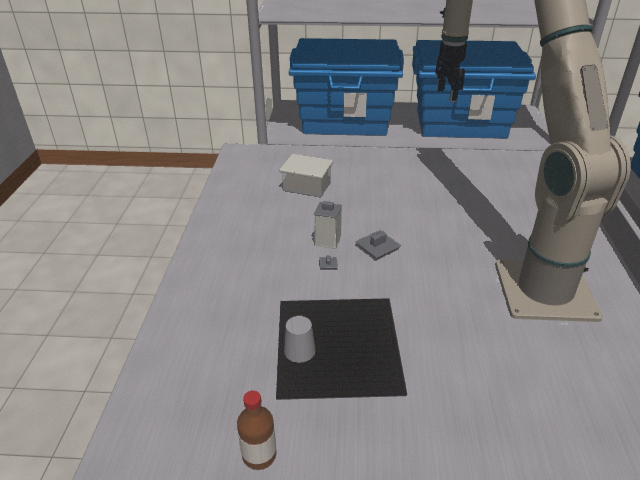

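The scene view shows the canister with its lid at (250,215), decoy lids at (292,198) (larger) and (289,249) (smaller), the mat with corners (366,233), (465,278), (425,366), (317,313), the tumbler at (386,322), the bottle at (482,400) and the tub at (143,190). The side view agrees: canister (328,225), mat (340,345), tumbler (299,340).

```bash
python3 - <<'E'
from h import *
from cv2 import imread
a=[cam('scene'),cam('side')]
for c,pts in zip(a,([(366,233),(465,278),(425,366),(317,313)],[(279,300),(389,298),(403,394),(277,395)])):
    g=c['frame'].max(2); m=(g<70).astype('u1')*255
    m=cv2.morphologyEx(m,cv2.MORPH_CLOSE,np.ones((5,5)))
    m=cv2.morphologyEx(m,cv2.MORPH_OPEN,np.ones((5,5)))
    cs,_=cv2.findContours(m,0,2)
    k=[x for x in cs if cv2.pointPolygonTest(x,(390,270) if c is a[0] else (350,345),False)>0]
    for x in k:
        ap=cv2.approxPolyDP(cv2.convexHull(x),6,True)[:,0]; print(ap.tolist(),[onz(c,*p,.007).round(3).tolist() for p in ap])
    print([onz(c,*p,.007).round(3).tolist() for p in pts])
print('grip top', onz(a[0],250,208,.125),onz(a[1],328,205,.125))
print('tumbler top', onz(a[0],389,316,.085),onz(a[1],298,325,.085))
for n,c,b in(('s',a[0],(215,170,320,270)),('d',a[1],(290,185,410,275))):
    cr=c['frame'][b[1]:b[3],b[0]:b[2]]; cv2.imwrite(f'pics/{n}c.png',cv2.resize(cr,None,fx=4,fy=4,interpolation=2))
s=[cv2.imread(f'pics/{n}c.png') for n in 'sd']
cv2.imwrite('pics/crop.png',cv2.resize(np.hstack([s[0],cv2.copyMakeBorder(s[1],0,s[0].shape[0]-s[1].shape[0],0,0,0)]),(800,356)))
E
```

```text
[[363, 233], [463, 277], [425, 367], [318, 315]] [[0.389, 0.057, 0.007], [0.359, 0.326, 0.007], [0.609, 0.354, 0.007], [0.639, 0.086, 0.007]]
[[0.384, 0.064, 0.007], [0.359, 0.331, 0.007], [0.607, 0.353, 0.007], [0.637, 0.082, 0.007]]
[[389, 300], [405, 395], [276, 398], [281, 301]] [[0.384, 0.062, 0.007], [0.362, 0.338, 0.007], [0.616, 0.359, 0.007], [0.64, 0.079, 0.007]]
[[0.645, 0.076, 0.007], [0.383, 0.055, 0.007], [0.366, 0.336, 0.007], [0.615, 0.352, 0.007]]
grip top [ 0.54450288 -0.17113803  0.125     ] [ 0.540842   -0.16423636  0.125     ]
tumbler top [0.58090487 0.23379303 0.085     ] [0.58215317 0.23388093 0.085     ]
```

View pics/crop.png

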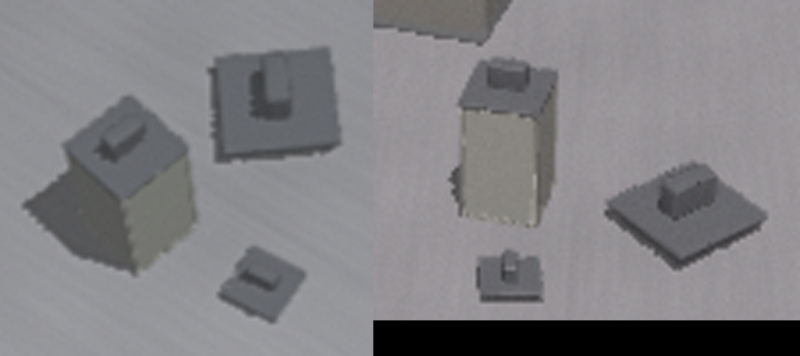

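```bash
python3 - <<'E'
from h import *
import cv2
for n,u in (('s',1),('d',1)):
    im=cv2.imread(f'pics/{n}c.png'); print(im.shape)
E
```

```text
(400, 420, 3)
(360, 480, 3)
```

The crop shows the lid plate's corners (scene crop) at (130,97), (187,150), (122,197), (65,150), with the bar grip at about (124,133), running from (107,143) to (143,125).

```bash
python3 - <<'E'
from h import *
c=cam('scene'); d=cam('side'); k=800/900*4
S=lambda x,y:(215+x/k,170+y/k); D=lambda x,y:(290+(x-373.3)/k,185+y/k)
p=np.array([onz(c,*S(*q),.105) for q in[(130,97),(187,150),(122,197),(65,150)]])
print(p.round(3),p.mean(0)); 
for i in range(4):
    e=p[(i+1)%4]-p[i]; print(np.linalg.norm(e),np.degrees(np.arctan2(e[1],e[0])))
p=np.array([onz(d,*D(*q),.105) for q in[(478,62),(557,70),(545,116),(460,104)]])
print(p.round(3),p.mean(0)); 
for i in range(4):
    e=p[(i+1)%4]-p[i]; print(np.linalg.norm(e),np.degrees(np.arctan2(e[1],e[0])))
q=[onz(c,*S(*z),.125) for z in[(110,143),(140,122)]]; print(q,np.degrees(np.arctan2(*(q[1]-q[0])[1::-1])))
q=[onz(d,*D(*z),.115) for z in[(490,75),(527,77)]]; print(q,np.degrees(np.arctan2(*(q[1]-q[0])[1::-1])))
from scipy.spatial.transform import Rotation as R
print(R.from_quat(np.roll(env.observe()['ee_rot'],-1)).as_matrix().round(3))
E
```

```text
[[ 0.508 -0.197  0.105]
 [ 0.521 -0.139  0.105]
 [ 0.575 -0.152  0.105]
 [ 0.567 -0.207  0.105]] [ 0.54291452 -0.17374619  0.105     ]
0.059629565624928244 77.41502376451815
0.05570516189303262 -14.138118367599713
0.055126744298841415 -98.4474487446675
0.05974452744029662 170.42450164595698
[[ 0.566 -0.207  0.105]
 [ 0.506 -0.199  0.105]
 [ 0.513 -0.137  0.105]
 [ 0.575 -0.149  0.105]] [ 0.54014609 -0.17291528  0.105     ]
0.06033458870045083 172.282838482389
0.06229953867335464 83.84370316137326
0.06379214807792521 -11.261915179422704
0.05835528002960121 -99.32616802511654
[array([ 0.55482205, -0.17525076,  0.125     ]), array([ 0.53038341, -0.16892692,  0.125     ])] 165.4921231118557
[array([ 0.55492284, -0.17382219,  0.115     ]), array([ 0.52758326, -0.17250704,  0.115     ])] 177.2459630557717
[[ 0.953  0.304 -0.   ]
 [ 0.304 -0.953  0.001]
 [-0.    -0.001 -1.   ]]
```

Canister at about (0.541, -0.173), yaw about -10.5°; mat centre (0.499, 0.207), yaw about 5°. I'm moving over the lid.

Call:
drive_tool(
  plan=[
    [[0,0,-0.12],[0.025,0.033,0],1],
    [[0,0,-0.24],[0.05,0.066,0],1],
    [[0,0,-0.36],[0.075,0.1,0],1],
    [[0,0,-0.49],[0.1,0.13,0],0.6],
    [[0,0,-0.49],[0.125,0.162,0],0.6],
    [[0,0,-0.49],[0.15,0.195,0],0.6],
    [[0,0,-0.49],[0.17,0.22,0],0.6],
    [[0,0,-0.49],[0.19,0.25,0],0.6],
  ],
)

```text
time_s: 0.97
tool_pos: [0.3888, -0.3681, 0.2315]
ee_rot: [0.0, 0.996, -0.09, 0.0]
contact_force: [0.3, -0.2, -1.1]
finger_gap: 0.596
```

Call:
drive_tool(
  plan=[
    [[0,0,0],[0.025,0.033,0],0.6],
    [[0,0,0],[0.05,0.066,0],0.6],
    [[0,0,0],[0.075,0.1,0],0.6],
    [[0,0,0],[0.1,0.13,0],0.6],
    [[0,0,0],[0.125,0.162,0],0.6],
    [[0,0,0],[0.154,0.196,0],0.6],
    [[0,0,0],[0.154,0.196,0],0.6],
    [[0,0,0],[0.154,0.196,0],0.6],
  ],
)

```text
time_s: 1.63
tool_pos: [0.5436, -0.1694, 0.231]
ee_rot: [-0.001, 0.996, -0.087, 0.0]
contact_force: [-0.4, -1.0, -1.0]
finger_gap: 0.602
```

```bash
python3 - <<'E'
from h import *
from scipy.spatial.transform import Rotation as R
c=cam('wrist','w1.png'); o=env.observe(); print(o['tool_pos'],o['joints'].round(2),R.from_quat(np.roll(o['ee_rot'],-1)).as_matrix().round(3)); print(c['pose'].round(3),c['fovy'],proj(c,[.541,-.173,.125]))
E
```

```text
[ 0.54194871 -0.17218582  0.23106602] [ 0.16  0.52  0.16  1.75 -0.1   0.88 -1.39] [[ 0.984 -0.177 -0.   ]
 [-0.177 -0.984 -0.   ]
 [-0.     0.    -1.   ]]
[[-0.174  0.938  0.3    0.621]
 [-0.985 -0.165 -0.056 -0.184]
 [-0.003 -0.306  0.952  0.373]
 [ 0.     0.     0.     1.   ]] 65.4351476011501 (np.float64(326.15573189471127), np.float64(234.00996245463259))
```

View pics/w1.png

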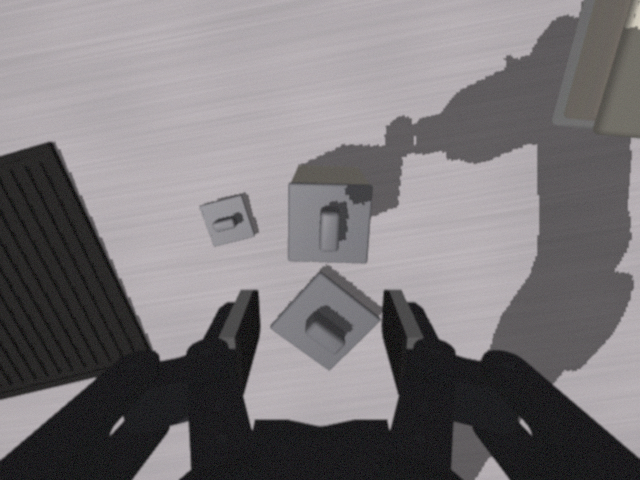

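Wrist view: lid plate corners at (289,184), (372,185), (367,262), (290,261); the bar top runs (329,209) to (328,250), aligned with the tool. The large decoy lid lies just robot-side, at (326,322).

```bash
python3 - <<'E'
from h import *
c=cam('wrist'); 
p=np.array([onz(c,*q,.105) for q in[(289,184),(372,185),(367,262),(290,261)]]);print(p.round(4),p.mean(0))
for i in range(4):
    e=p[(i+1)%4]-p[i]; print(np.linalg.norm(e).round(4),np.degrees(np.arctan2(e[1],e[0])))
q=np.array([onz(c,*z,.125) for z in[(329,209),(328.5,250)]]); print(q,q.mean(0))
print('big',onz(c,326,322,.01),'small',onz(c,229,222,.01))
print([onz(c,*z,.013).round(3) for z in [(325,268),(382,318),(331,369),(271,325)]],'tub',onz(c,553,122,.08))
E
```

```text
[[ 0.5749 -0.1552  0.105 ]
 [ 0.5635 -0.2141  0.105 ]
 [ 0.5047 -0.2021  0.105 ]
 [ 0.5161 -0.1438  0.105 ]] [ 0.53978032 -0.17879868  0.105     ]
0.06 -100.9593627960862
0.06 168.45628154149682
0.0594 78.95056504117483
0.0599 -11.021193989662482
[[ 0.55648107 -0.18093112  0.125     ]
 [ 0.5271465  -0.17546391  0.125     ]] [ 0.54181379 -0.17819751  0.125     ]
big [ 0.40130974 -0.15291794  0.01      ] small [ 0.53202048 -0.0764526   0.01      ]
[array([ 0.466, -0.163,  0.013]), array([ 0.397, -0.214,  0.013]), array([ 0.342, -0.148,  0.013]), array([ 0.41 , -0.093,  0.013])] tub [ 0.58138075 -0.35687534  0.08      ]
```

Call:
drive_tool(
  plan=[
    [[0,0,-0.015],[-0.001,-0.004,-0.035],0.6],
    [[0,0,-0.015],[-0.001,-0.004,-0.07],0.6],
    [[0,0,-0.015],[-0.001,-0.004,-0.1],0.6],
    [[0,0,-0.015],[-0.001,-0.004,-0.115],0.6],
    [[0,0,-0.015],[-0.001,-0.004,-0.124],0.6],
    [[0,0,-0.015],[-0.001,-0.004,-0.124],0.6],
    [[0,0,-0.015],[-0.001,-0.004,-0.124],0],
  ],
  squeeze=30,
)

```text
time_s: 2.32
tool_pos: [0.5403, -0.1787, 0.1078]
ee_rot: [0.0, 0.995, -0.099, 0.0]
contact_force: [0.5, 1.0, -0.3]
finger_gap: 0.471
```

Call:
drive_tool(
  plan=[
    [[0,0,0],[0,0,0],0],
    [[0,0,0],[0,0,0],0],
    [[0,0,0],[0,0,0],0],
    [[0,0,0],[0,0,0],0],
    [[0,0,0],[0,0,0.01],0],
    [[0,0,0],[0,0,0.02],0],
    [[0,0,0],[0,0,0.035],0],
    [[0,0,0],[0,0,0.06],0],
  ],
)

```text
time_s: 2.98
tool_pos: [0.5391, -0.1769, 0.1671]
ee_rot: [-0.0, 0.995, -0.098, -0.002]
contact_force: [0.4, -0.1, -0.7]
finger_gap: 0.157
```

Call:
drive_tool(
  plan=[
    [[0,0,0.05],[0,0.025,0.005],0],
    [[0,0,0.1],[0,0.06,0.005],0],
    [[0,0,0.15],[0,0.1,0.005],0],
    [[0,0,0.2],[0,0.14,0],0],
    [[0,0,0.28],[0,0.18,-0.01],0],
    [[0,0,0.28],[-0.003,0.22,-0.03],0],
    [[0,0,0.28],[-0.005,0.26,-0.05],0],
    [[0,0,0.28],[-0.005,0.29,-0.07],0],
  ],
)

```text
time_s: 3.65
tool_pos: [0.536, 0.1145, 0.0987]
ee_rot: [-0.0, 0.999, 0.042, 0.001]
contact_force: [0.1, 0.3, -0.6]
finger_gap: 0.157
```

Call:
drive_tool(
  plan=[
    [[0,0,0],[0,0.014,-0.02],0],
    [[0,0,0],[0,0.017,-0.04],0],
    [[0,0,0],[0,0.017,-0.055],0],
    [[0,0,0],[0,0.017,-0.062],0],
    [[0,0,0],[0,0.017,-0.067],0],
    [[0,0,0],[0,0.017,-0.071],0],
    [[0,0,0],[0,0.017,-0.074],0],
    [[0,0,0],[0,0.017,-0.074],0],
  ],
)

```text
time_s: 4.32
tool_pos: [0.536, 0.1289, 0.024]
ee_rot: [-0.0, 0.999, 0.042, 0.0]
contact_force: [-0.5, -0.5, -0.2]
finger_gap: 0.153
```

Call:
drive_tool(
  plan=[
    [[0,0,0],[0,0,-0.001],0],
    [[0,0,0],[0,0,-0.002],0],
    [[0,0,0],[0,0,-0.002],0],
  ],
)

```text
time_s: 4.57
tool_pos: [0.5361, 0.1291, 0.0236]
ee_rot: [-0.0, 0.999, 0.042, 0.001]
contact_force: [-2.6, -1.0, 11.8]
finger_gap: 0.155
```

Contact with the mat (12 N up). I'll release slowly and rise.

Call:
drive_tool(
  plan=[
    [[0,0,0],[0,0,0.001],0.3],
    [[0,0,0],[0,0,0.001],0.45],
    [[0,0,0],[0,0,0.001],0.5],
    [[0,0,0],[0,0,0.001],0.5],
    [[0,0,0],[0,0,0.02],0.5],
    [[0,0,0],[0,0,0.05],0.5],
    [[0,0,0],[0,0,0.085],0.7],
    [[0,0,0],[-0.02,0,0.12],0.9],
  ],
)

```text
time_s: 5.23
tool_pos: [0.5189, 0.1291, 0.1427]
ee_rot: [0.0, 0.999, 0.041, 0.002]
contact_force: [2.4, 0.5, 1.0]
finger_gap: 0.766
```

Call:
drive_tool(
  plan=[
    [[0,0,0],[-0.02,-0.03,0.02],1],
    [[0,0,0],[-0.05,-0.06,0.05],1],
    [[0,0,0],[-0.05,-0.06,0.07],1],
    [[0,0,0],[-0.05,-0.06,0.07],1],
  ],
)

```text
time_s: 5.57
tool_pos: [0.4658, 0.0669, 0.2156]
ee_rot: [-0.0, 0.999, 0.04, 0.003]
contact_force: [1.1, 0.7, -0.5]
finger_gap: 1.003
```

```bash
python3 - <<'E'
from h import *
c=cam('wrist','w2.png'); c2=cam('scene','s2.png'); print(env.observe()['tool_pos'],env.observe()['joints'].round(2),c['pose'].round(3))
a=c['frame']; b=c2['frame'][150:390,180:500]
cv2.imwrite('pics/two.png',np.hstack([cv2.resize(a,(400,300)),cv2.resize(b,(400,300))]))
E
```

```text
[0.46617728 0.069172   0.212682  ] [-0.29  0.4   0.11  2.03 -0.07  0.71 -1.62] [[ 0.079  0.951  0.3    0.543]
 [-0.997  0.076  0.022  0.072]
 [-0.002 -0.301  0.954  0.358]
 [ 0.     0.     0.     1.   ]]
```

View pics/two.png

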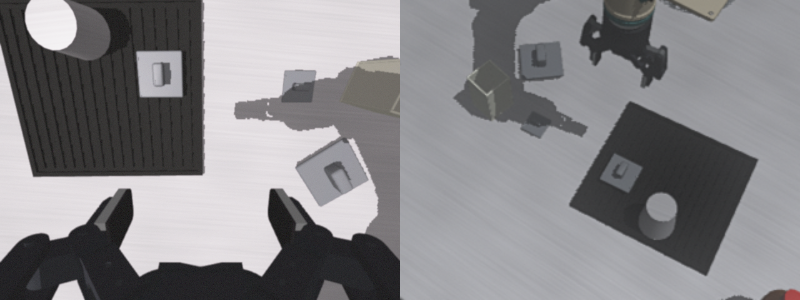

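The picture shows the lid lying flat on the mat and the canister open and still standing in place. Next I turn the fingers to close along canister x, then tilt sideways 45°.

Call:
drive_tool(
  plan=[
    [[0,0,0.12],[0.005,-0.03,0.02],1],
    [[0,0,0.24],[0.015,-0.065,0.04],1],
    [[0,0,0.36],[0.025,-0.1,0.05],1],
    [[0,0,0.48],[0.03,-0.135,0.06],1],
    [[0,0,0.6],[0.04,-0.17,0.06],1],
    [[0,0,0.72],[0.05,-0.205,0.06],1],
    [[0,0,0.84],[0.055,-0.24,0.06],1],
    [[0,0,0.96],[0.06,-0.27,0.06],1],
  ],
)

```text
time_s: 6.33
tool_pos: [0.5259, -0.2029, 0.2699]
ee_rot: [-0.001, 0.865, 0.501, -0.001]
contact_force: [0.3, 0.4, -0.6]
finger_gap: 0.998
```

Call:
drive_tool(
  plan=[
    [[0,0,0.12],[0,-0.02,0],1],
    [[0,0,0.24],[0,-0.04,0],1],
    [[0,0,0.335],[0,-0.056,0],1],
    [[0,0,0.335],[0,-0.056,0],1],
  ],
)

```text
time_s: 6.67
tool_pos: [0.5249, -0.2608, 0.2695]
ee_rot: [-0.001, 0.772, 0.635, -0.001]
contact_force: [-0.5, -1.0, 1.1]
finger_gap: 1.0
```

Call:
drive_tool(
  plan=[
    [[0.11,-0.0216,0],[0,0,-0.01],1],
    [[0.22,-0.043,0],[0,0,-0.02],1],
    [[0.33,-0.065,0],[0,0,-0.03],1],
    [[0.44,-0.086,0],[0,0,-0.05],1],
    [[0.55,-0.108,0],[0,0,-0.07],1],
    [[0.66,-0.13,0],[0,0,-0.1],1],
    [[0.77,-0.151,0],[0,0,-0.14],1],
    [[0.77,-0.151,0],[0,0,-0.14],1],
  ],
)

```text
time_s: 7.33
tool_pos: [0.5158, -0.2539, 0.1053]
ee_rot: [-0.262, 0.716, 0.576, 0.295]
contact_force: [-5.2, 0.9, -17.4]
finger_gap: 0.995
```

```bash
cat >> h.py <<'E'
from scipy.spatial.transform import Rotation as R
def st():
    o=env.observe(); M=R.from_quat(np.roll(o['ee_rot'],-1)).as_matrix()
    print(o['tool_pos'].round(4),o['joints'].round(2),o['contact_force'].round(1),round(o['finger_gap'],3)); print(M.round(3)); return o,M
E
python3 -c "
from h import *
st()"
```

```text
[ 0.5158 -0.2539  0.1053] [ 1.    1.01 -0.42  1.52 -0.36  1.14  0.71] [ -5.2   0.9 -17.4] 0.995
[[ 0.163  0.979  0.12 ]
 [ 0.671 -0.199  0.715]
 [ 0.724 -0.036 -0.689]]
```

Call:
drive_tool(
  plan=[
    [[0,0,0],[0,0,0],1],
    [[0,0,0],[0,0,0],1],
    [[0,0,0],[0,0,0],1],
  ],
)

```text
time_s: 7.58
tool_pos: [0.5296, -0.2559, 0.1394]
ee_rot: [-0.238, 0.712, 0.591, 0.296]
contact_force: [-0.2, 0.9, 1.9]
finger_gap: 1.003
```

```bash
python3 -c "
from h import *
st()
cam('scene','s3.png')"
```

```text
[ 0.5296 -0.2559  0.1394] [ 1.    0.95 -0.43  1.51 -0.37  1.14  0.7 ] [-0.2  0.9  1.9] 1.003
[[ 0.126  0.982  0.14 ]
 [ 0.701 -0.188  0.688]
 [ 0.702  0.012 -0.712]]
```

View pics/s3.png

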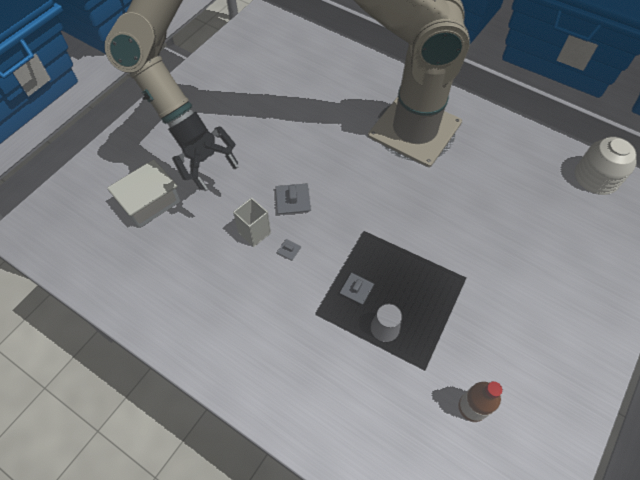

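The picture shows the canister open and upright at (252,222), the tub unmoved and the fingers tilted between them. I'm approaching along the tool axis.

Call:
drive_tool(
  plan=[
    [[0,0,0],[0,0,0],1],
    [[0,0,0],[0.002,0.01,-0.01],1],
    [[0,0,0],[0.004,0.02,-0.02],1],
    [[0,0,0],[0.006,0.03,-0.03],1],
    [[0,0,0],[0.006,0.03,-0.03],1],
    [[0,0,0],[0.006,0.03,-0.03],1],
  ],
)

```text
time_s: 8.13
tool_pos: [0.5328, -0.2269, 0.1053]
ee_rot: [-0.24, 0.712, 0.59, 0.295]
contact_force: [0.0, 0.2, 0.5]
finger_gap: 0.998
```

```bash
python3 -c "
from h import *
st()
c=cam('wrist','w3.png')
for s in((1,1),(1,-1),(-1,-1),(-1,1)):
  x=.030*s[0];y=.030*s[1]; C,S=np.cos(-.194),np.sin(-.194)
  print(proj(c,[.541+C*x-S*y,-.177+S*x+C*y,.1]))"
```

```text
[ 0.5328 -0.2269  0.1053] [ 0.97  0.98 -0.44  1.57 -0.38  1.05  0.72] [0.  0.2 0.5] 0.998
[[ 0.131  0.982  0.137]
 [ 0.698 -0.189  0.69 ]
 [ 0.704  0.006 -0.711]]
(np.float64(373.41254335680674), np.float64(159.8516396263259))
(np.float64(381.40322328521785), np.float64(263.6907996032074))
(np.float64(251.89590395961565), np.float64(263.1525227388819))
(np.float64(261.52837955346087), np.float64(159.29280630422335))
```

View pics/w3.png

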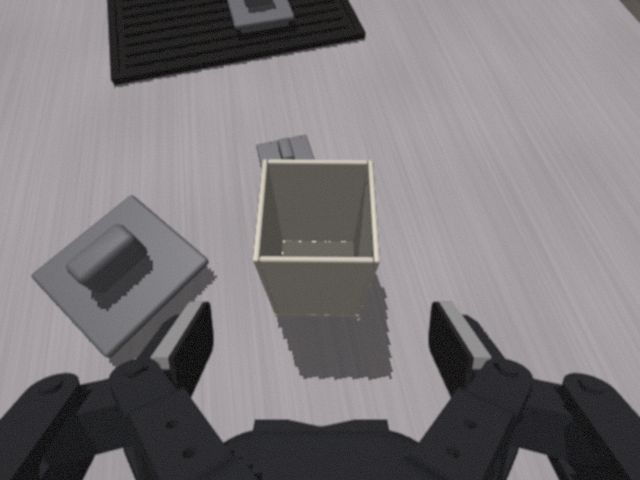

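The wrist view shows the canister mouth corners at (262,160), (373,160), (378,262), (253,260), within 3 px of the prediction and centred between the fingers. Next: approach and grip.

Call:
drive_tool(
  plan=[
    [[0,0,0],[0.002,0.01,-0.011],1],
    [[0,0,0],[0.004,0.02,-0.022],1],
    [[0,0,0],[0.006,0.033,-0.036],1],
    [[0,0,0],[0.008,0.045,-0.05],1],
    [[0,0,0],[0.009,0.054,-0.06],1],
    [[0,0,0],[0.009,0.054,-0.06],1],
    [[0,0,0],[0.009,0.054,-0.06],1],
  ],
  squeeze=40,
)

```text
time_s: 8.77
tool_pos: [0.5412, -0.1737, 0.0427]
ee_rot: [-0.242, 0.713, 0.588, 0.295]
contact_force: [0.3, 0.4, 0.1]
finger_gap: 1.001
```

```bash
python3 -c "
from h import *
st()"
```

```text
[ 0.5412 -0.1737  0.0427] [ 0.92  1.06 -0.46  1.66 -0.41  0.87  0.75] [0.3 0.4 0.1] 1.001
[[ 0.134  0.981  0.137]
 [ 0.696 -0.192  0.692]
 [ 0.706  0.003 -0.709]]
```

Good. Close, then lift.

Call:
drive_tool(
  plan=[
    [[0,0,0],[0,0,0],0.4],
    [[0,0,0],[0,0,0],0.4],
    [[0,0,0],[0,0,0],0.4],
    [[0,0,0],[0,0,0],0.4],
    [[0,0,0],[0,0,0],0.4],
  ],
)

```text
time_s: 9.18
tool_pos: [0.5413, -0.1741, 0.0426]
ee_rot: [-0.242, 0.713, 0.587, 0.296]
contact_force: [-0.5, -2.1, 5.1]
finger_gap: 0.7
```

Call:
drive_tool(
  plan=[
    [[0,0,0],[0,0,0.005],0.4],
    [[0,0,0],[0,0,0.015],0.4],
    [[0,0,0],[0,0,0.03],0.4],
    [[0,0,0],[0,0,0.05],0.4],
    [[0,0,0],[0,0,0.075],0.4],
    [[0,0,0],[0,0,0.1],0.4],
    [[0,0,0],[0,0,0.12],0.4],
    [[0,0,0],[0,0,0.12],0.4],
  ],
)

```text
time_s: 9.85
tool_pos: [0.5427, -0.1727, 0.167]
ee_rot: [-0.24, 0.712, 0.589, 0.297]
contact_force: [0.2, 0.3, -0.7]
finger_gap: 0.697
```

```bash
python3 -c "
from h import *
st()
c=cam('scene'); d=cam('side')
cv2.imwrite('pics/s4.png',np.hstack([cv2.resize(c['frame'][100:340,140:460],(400,300)),cv2.resize(d['frame'][120:360,200:520],(400,300))]))"
```

```text
[ 0.5427 -0.1727  0.167 ] [ 0.93  0.87 -0.48  1.65 -0.43  1.03  0.65] [ 0.2  0.3 -0.7] 0.697
[[ 0.13   0.982  0.14 ]
 [ 0.697 -0.19   0.691]
 [ 0.705  0.008 -0.709]]
```

View pics/s4.png

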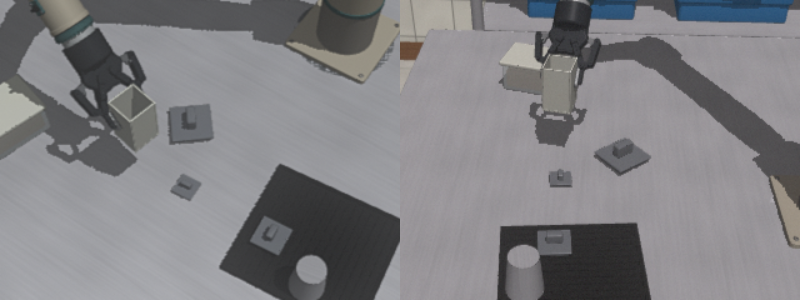

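The canister is held upright and level, 12 cm up; the tub and the decoys have not moved. I carry it over the mat's robot-side half.

Call:
drive_tool(
  plan=[
    [[0,0,0.04],[-0.01,0.03,0.01],0.4],
    [[0,0,0.08],[-0.02,0.06,0.02],0.4],
    [[0,0,0.12],[-0.03,0.095,0.03],0.4],
    [[0,0,0.16],[-0.04,0.13,0.035],0.4],
    [[0,0,0.2],[-0.05,0.165,0.035],0.4],
    [[0,0,0.24],[-0.06,0.2,0.035],0.4],
    [[0,0,0.28],[-0.07,0.235,0.035],0.4],
    [[0,0,0.28],[-0.08,0.27,0.035],0.4],
  ],
)

```text
time_s: 10.62
tool_pos: [0.4603, 0.0989, 0.1961]
ee_rot: [-0.282, 0.624, 0.682, 0.258]
contact_force: [1.2, 1.2, -0.5]
finger_gap: 0.702
```

Call:
drive_tool(
  plan=[
    [[0,0,0],[-0.007,0.035,0],0.4],
    [[0,0,0],[-0.014,0.07,0],0.4],
    [[0,0,0],[-0.02,0.1,0],0.4],
    [[0,0,0],[-0.025,0.13,0],0.4],
    [[0,0,0],[-0.027,0.142,0],0.4],
    [[0,0,0],[-0.027,0.142,0],0.4],
  ],
)

```text
time_s: 11.12
tool_pos: [0.4308, 0.2422, 0.1969]
ee_rot: [-0.284, 0.622, 0.683, 0.258]
contact_force: [-0.0, 0.2, -1.6]
finger_gap: 0.697
```

Call:
drive_tool(
  plan=[
    [[-0.09,-0.008,0],[0,0,0],0.4],
    [[-0.18,-0.015,0],[0,0,0],0.4],
    [[-0.28,-0.024,0],[0,0,0],0.4],
    [[-0.38,-0.032,0],[0,0,0],0.4],
    [[-0.48,-0.041,0],[0,0,0],0.4],
    [[-0.58,-0.049,0],[0,0,0],0.4],
    [[-0.68,-0.058,0],[0,0,0],0.4],
    [[-0.782,-0.067,0],[0,0,0],0.4],
  ],
)

```text
time_s: 11.78
tool_pos: [0.4348, 0.2374, 0.1975]
ee_rot: [0.003, 0.677, 0.736, -0.002]
contact_force: [0.3, 0.7, -1.3]
finger_gap: 0.701
```

```bash
python3 -c "
from h import *
st()"
```

```text
[0.4348 0.2374 0.1975] [-0.58  0.46  0.03  1.98 -0.01  0.71 -0.47] [ 0.3  0.7 -1.3] 0.701
[[-0.084  0.996  0.002]
 [ 0.996  0.084 -0.006]
 [-0.007  0.002 -1.   ]]
```

Call:
drive_tool(
  plan=[
    [[-0.09,-0.008,0],[0,0,0],0.4],
    [[-0.18,-0.015,0],[0,0,0],0.4],
    [[-0.28,-0.024,0],[0,0,0],0.4],
    [[-0.38,-0.032,0],[0,0,0],0.4],
    [[-0.48,-0.041,0],[0,0,0],0.4],
    [[-0.58,-0.049,0],[0,0,0],0.4],
    [[-0.68,-0.058,0],[0,0,0],0.4],
    [[-0.782,-0.067,0],[0,0,0],0.4],
  ],
)

```text
time_s: 12.45
tool_pos: [0.4345, 0.2389, 0.197]
ee_rot: [0.283, 0.624, 0.68, -0.26]
contact_force: [0.4, 0.4, -1.6]
finger_gap: 0.697
```

Call:
drive_tool(
  plan=[
    [[0,0,0],[0,0,0],0.4],
    [[0,0,0],[0,0,0],0.4],
    [[0,0,0],[0,0,0],0.4],
  ],
)

```text
time_s: 12.7
tool_pos: [0.4343, 0.2375, 0.1972]
ee_rot: [0.281, 0.625, 0.68, -0.259]
contact_force: [-0.2, 0.1, -2.0]
finger_gap: 0.695
```

```bash
python3 -c "
from h import *
st()
c=cam('scene'); d=cam('side')
cv2.imwrite('pics/s5.png',np.hstack([cv2.resize(c['frame'][160:400,240:560],(400,300)),cv2.resize(d['frame'][180:420,200:520],(400,300))]))"
```

```text
[0.4343 0.2375 0.1972] [-1.08  0.79  0.29  1.68  0.37  1.28 -0.94] [-0.2  0.1 -2. ] 0.695
[[-0.06   0.996  0.058]
 [ 0.705  0.084 -0.704]
 [-0.706 -0.001 -0.708]]
```

View pics/s5.png

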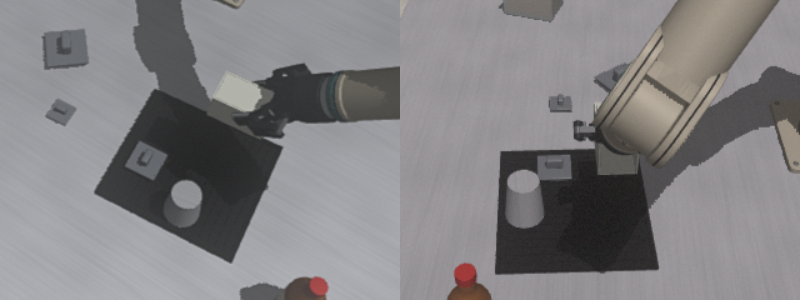

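The scene view shows the canister lying level in the fingers over the mat's robot side, clear of the lid and tumbler. Lowering it.

```bash
python3 -c "
from h import *
c=cam('scene'); print(onz(c,480,405,.06))"
```

```text
[0.63559018 0.48447433 0.06      ]
```

Call:
drive_tool(
  plan=[
    [[0,0,0],[0,0,-0.02],0.4],
    [[0,0,0],[0,0,-0.05],0.4],
    [[0,0,0],[0,0,-0.08],0.4],
    [[0,0,0],[0,0,-0.11],0.4],
    [[0,0,0],[0,0,-0.135],0.4],
    [[0,0,0],[0,0,-0.15],0.4],
    [[0,0,0],[0,0,-0.155],0.4],
    [[0,0,0],[0,0,-0.155],0.4],
  ],
)

```text
time_s: 13.52
tool_pos: [0.4338, 0.2387, 0.0417]
ee_rot: [0.281, 0.624, 0.681, -0.26]
contact_force: [-0.2, -0.0, -0.4]
finger_gap: 0.696
```

Call:
drive_tool(
  plan=[
    [[0,0,0],[0,0,-0.002],0.4],
    [[0,0,0],[0,0,-0.004],0.4],
    [[0,0,0],[0,0,-0.006],0.4],
    [[0,0,0],[0,0,-0.006],0.4],
  ],
)

```text
time_s: 13.85
tool_pos: [0.4344, 0.2395, 0.0375]
ee_rot: [0.282, 0.624, 0.681, -0.259]
contact_force: [-1.2, 1.1, 5.2]
finger_gap: 0.698
```

Call:
drive_tool(
  plan=[
    [[0,0,0],[0,0,-0.0015],0.4],
    [[0,0,0],[0,0,-0.002],0.4],
    [[0,0,0],[0,0,-0.002],0.4],
  ],
)

```text
time_s: 14.1
tool_pos: [0.4343, 0.2393, 0.0374]
ee_rot: [0.283, 0.624, 0.681, -0.259]
contact_force: [-2.0, 3.4, 16.6]
finger_gap: 0.7
```

```bash
python3 -c "
from h import *
o,M=st(); print(o['moment'].round(2))"
```

```text
[0.4343 0.2393 0.0374] [-1.07  1.04  0.27  1.69  0.35  1.04 -1.05] [-2.   3.4 16.6] 0.7
[[-0.06   0.996  0.061]
 [ 0.703  0.086 -0.706]
 [-0.708  0.    -0.706]]
[-0.61  0.3  -0.3 ]
```

Call:
drive_tool(
  plan=[
    [[0,0,0],[0,0,0.001],0.8],
    [[0,0,0],[0,0,0.001],0.9],
    [[0,0,0],[0,0,0.001],1],
    [[0,0,0],[0,0,0.001],1],
    [[0,0,0],[-0.001,0.015,0.016],1],
    [[0,0,0],[-0.003,0.035,0.036],1],
    [[0,0,0],[-0.005,0.06,0.065],1],
    [[0,0,0],[-0.008,0.085,0.1],1],
  ],
)

```text
time_s: 14.77
tool_pos: [0.4249, 0.3233, 0.1325]
ee_rot: [0.281, 0.624, 0.681, -0.261]
contact_force: [1.0, 0.7, -0.6]
finger_gap: 1.002
```

Call:
drive_tool(
  plan=[
    [[0,0,0],[0,0,0.04],1],
    [[0,0,0],[0,0,0.08],1],
    [[0,0,0],[0,0,0.11],1],
    [[0,0,0],[0,0,0.11],1],
  ],
)

```text
time_s: 15.1
tool_pos: [0.428, 0.3246, 0.2482]
ee_rot: [0.282, 0.626, 0.681, -0.255]
contact_force: [0.9, -0.1, 0.1]
finger_gap: 1.0
```

Call:
drive_tool(
  plan=[
    [[0.1,0.0085,0],[0,-0.01,0],1],
    [[0.2,0.017,0],[0,-0.025,0],1],
    [[0.3,0.0255,0],[0,-0.04,0],1],
    [[0.4,0.034,0],[0,-0.055,0],1],
    [[0.5,0.042,0],[0,-0.07,0],1],
    [[0.6,0.051,0],[0,-0.085,0],1],
    [[0.7,0.06,0],[0,-0.1,0],1],
    [[0.782,0.067,0],[0,-0.115,0],1],
  ],
)

```text
time_s: 15.77
tool_pos: [0.4256, 0.2067, 0.2428]
ee_rot: [-0.001, 0.676, 0.737, 0.002]
contact_force: [0.4, -0.4, -1.4]
finger_gap: 1.001
```

```bash
python3 -c "
from h import *
st()
c=cam('scene'); d=cam('wrist')
np.save('pics/wp.npy',d['pose'])
cv2.imwrite('pics/w6.png',d['frame'])
cv2.imwrite('pics/s6.png',np.hstack([cv2.resize(c['frame'][160:400,240:560],(400,300)),cv2.resize(d['frame'],(400,300))]))
print(d['cx'],d['cy'],d['fovy'])"
```

```text
[0.4256 0.2067 0.2428] [-0.57  0.36  0.08  1.98 -0.04  0.8  -0.38] [ 0.4 -0.4 -1.4] 1.001
[[-0.086  0.996  0.001]
 [ 0.996  0.086  0.004]
 [ 0.003  0.001 -1.   ]]
320.553679333222 232.68561665953823 65.4351476011501
```

View pics/s6.png

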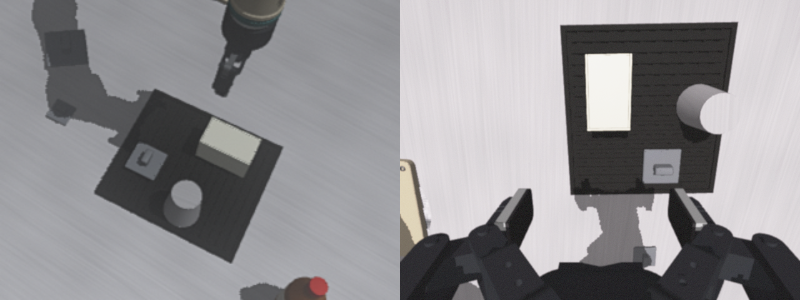

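The canister lies on its side on the mat, aligned with it (wrist half of the picture: 585–632 × 54–131), clear of the lid and tumbler. Measuring its top face.

```bash
python3 -c "
from h import *
c=cam('wrist'); im=c['frame']; m=(im.min(2)>190).astype('u1')*255
m=cv2.morphologyEx(m,cv2.MORPH_OPEN,np.ones((5,5)))
x=[k for k in cv2.findContours(m,1,2)[0] if 4000<cv2.contourArea(k)<20000]
for k in x:
  b=cv2.boxPoints(cv2.minAreaRect(k)); p=np.array([onz(c,*q,.067) for q in b]); print(b.tolist(),p.round(4),p.mean(0))
  for i in range(2):
    e=p[i+1]-p[i]; print(np.linalg.norm(e),np.degrees(np.arctan2(e[1],e[0])))
"
```

```text
[[373.6141662597656, 319.52191162109375], [428.8462219238281, 307.43988037109375], [455.8611145019531, 430.9366455078125], [400.6290588378906, 443.0186767578125]] [[ 0.4853  0.0924  0.067 ]
 [ 0.5362  0.1093  0.067 ]
 [ 0.589  -0.036   0.067 ]
 [ 0.5322 -0.057   0.067 ]] [0.53567617 0.02716306 0.067     ]
0.053628445553630014 18.335685313017578
0.15461615410348387 -69.99753513824449
[[297.0, 89.0], [370.0, 89.0], [370.0, 210.0], [297.0, 210.0]] [[0.4005 0.2943 0.067 ]
 [0.4583 0.2985 0.067 ]
 [0.4695 0.2002 0.067 ]
 [0.4058 0.1955 0.067 ]] [0.43353031 0.24712126 0.067     ]
0.05791609277793204 4.172589802569511
0.09896308838594159 -83.50476939342154
```

Call:
drive_tool(
  plan=[
    [[0.1,0.0085,0],[0.002,-0.01,0],1],
    [[0.2,0.017,0],[0.004,-0.02,0],1],
    [[0.3,0.0255,0],[0.006,-0.03,0],1],
    [[0.4,0.034,0],[0.008,-0.04,0],1],
    [[0.5,0.042,0],[0.01,-0.045,0],1],
    [[0.6,0.051,0],[0.012,-0.05,0],1],
    [[0.7,0.06,0],[0.014,-0.055,0],1],
    [[0.782,0.067,0],[0.016,-0.055,0],1],
  ],
)

```text
time_s: 16.58
tool_pos: [0.4426, 0.1528, 0.2419]
ee_rot: [-0.283, 0.624, 0.68, 0.26]
contact_force: [-0.4, -0.1, -0.5]
finger_gap: 0.999
```

Call:
drive_tool(
  plan=[
    [[0,0,0],[0,0,-0.02],1],
    [[0,0,0],[0,0,-0.05],1],
    [[0,0,0],[0,0,-0.08],1],
    [[0,0,0],[0,0,-0.1],1],
    [[0,0,0],[0,0,-0.1],1],
    [[0,0,0],[0,0,-0.1],1],
  ],
)

```text
time_s: 17.08
tool_pos: [0.441, 0.155, 0.1419]
ee_rot: [-0.284, 0.623, 0.681, 0.258]
contact_force: [-0.4, 0.6, 0.4]
finger_gap: 0.999
```

```bash
python3 -c "
from h import *
st()"
```

```text
[0.441  0.155  0.1419] [ 0.37  0.74 -0.34  2.14 -0.94  0.7   1.04] [-0.4  0.6  0.4] 0.999
[[-0.062  0.996 -0.065]
 [ 0.703  0.09   0.705]
 [ 0.708 -0.002 -0.706]]
```

Call:
drive_tool(
  plan=[
    [[0,0,0],[-0.002,0.015,-0.02],1],
    [[0,0,0],[-0.004,0.03,-0.04],1],
    [[0,0,0],[-0.005,0.05,-0.06],1],
    [[0,0,0],[-0.006,0.07,-0.08],1],
    [[0,0,0],[-0.007,0.085,-0.097],1],
    [[0,0,0],[-0.007,0.097,-0.109],1],
    [[0,0,0],[-0.007,0.097,-0.109],1],
    [[0,0,0],[-0.007,0.097,-0.109],1],
  ],
)

```text
time_s: 17.75
tool_pos: [0.4384, 0.2493, 0.0358]
ee_rot: [-0.284, 0.623, 0.683, 0.257]
contact_force: [0.2, -0.3, -0.1]
finger_gap: 1.001
```

```bash
python3 -c "
from h import *
st()"
```

```text
[0.4384 0.2493 0.0358] [ 0.38  1.05 -0.68  2.16 -1.1   0.23  1.17] [ 0.2 -0.3 -0.1] 1.001
[[-0.064  0.996 -0.067]
 [ 0.704  0.093  0.704]
 [ 0.707 -0.002 -0.707]]
```

Joints 5 and 6 are at their limits, 4 mm short of the target, which is good enough. Close gently here, then lift.

Call:
drive_tool(
  plan=[
    [[0,0,0],[0,-0.002,0.003],0.85],
    [[0,0,0],[0,-0.002,0.003],0.75],
    [[0,0,0],[0,-0.002,0.003],0.4],
    [[0,0,0],[0,-0.002,0.003],0.4],
    [[0,0,0],[0,-0.002,0.003],0.4],
    [[0,0,0],[0,-0.002,0.003],0.4],
  ],
  squeeze=40,
)

```text
time_s: 18.25
tool_pos: [0.4383, 0.2459, 0.0393]
ee_rot: [-0.283, 0.623, 0.682, 0.257]
contact_force: [-0.3, -4.7, 8.1]
finger_gap: 0.696
```

```bash
python3 -c "
from h import *
st()"
```

```text
[0.4383 0.2459 0.0393] [ 0.38  1.04 -0.67  2.17 -1.09  0.25  1.16] [-0.3 -4.7  8.1] 0.696
[[-0.064  0.996 -0.065]
 [ 0.704  0.091  0.704]
 [ 0.707 -0.001 -0.707]]
```

Call:
drive_tool(
  plan=[
    [[0,0,0],[0,0,0.005],0.4],
    [[0,0,0],[0,0,0.015],0.4],
    [[0,0,0],[0,0,0.03],0.4],
    [[0,0,0],[0,0,0.05],0.4],
    [[0,0,0],[0,0,0.08],0.4],
    [[0,0,0],[0,0,0.11],0.4],
    [[0,0,0],[0,0,0.13],0.4],
    [[0,0,0],[0,0,0.13],0.4],
  ],
)

```text
time_s: 18.92
tool_pos: [0.4388, 0.247, 0.172]
ee_rot: [-0.281, 0.622, 0.684, 0.259]
contact_force: [0.1, 0.4, -0.9]
finger_gap: 0.699
```

Call:
drive_tool(
  plan=[
    [[-0.09,-0.008,0],[0,0,0],0.4],
    [[-0.18,-0.015,0],[0,0,0],0.4],
    [[-0.28,-0.024,0],[0,0,0],0.4],
    [[-0.38,-0.032,0],[0,0,0],0.4],
    [[-0.48,-0.041,0],[0,0,0],0.4],
    [[-0.58,-0.049,0],[0,0,0],0.4],
    [[-0.68,-0.058,0],[0,0,0],0.4],
    [[-0.782,-0.067,0],[0,0,0],0.4],
  ],
)

```text
time_s: 19.58
tool_pos: [0.4378, 0.2462, 0.1689]
ee_rot: [-0.0, 0.676, 0.737, -0.003]
contact_force: [-0.6, -0.1, -2.2]
finger_gap: 0.694
```

Call:
drive_tool(
  plan=[
    [[-0.09,-0.008,0],[0,0,0],0.4],
    [[-0.18,-0.015,0],[0,0,0],0.4],
    [[-0.28,-0.024,0],[0,0,0],0.4],
    [[-0.38,-0.032,0],[0,0,0],0.4],
    [[-0.48,-0.041,0],[0,0,0],0.4],
    [[-0.58,-0.049,0],[0,0,0],0.4],
    [[-0.68,-0.058,0],[0,0,0],0.4],
    [[-0.785,-0.067,0],[0,0,0],0.4],
  ],
)

```text
time_s: 20.25
tool_pos: [0.4373, 0.2473, 0.168]
ee_rot: [0.281, 0.624, 0.68, -0.263]
contact_force: [-0.7, -0.2, -1.9]
finger_gap: 0.698
```

Call:
drive_tool(
  plan=[
    [[0,0,0],[0,0,0],0.4],
    [[0,0,0],[0,0,0],0.4],
    [[0,0,0],[0,0,0],0.4],
  ],
)

```text
time_s: 20.5
tool_pos: [0.4379, 0.2452, 0.1685]
ee_rot: [0.279, 0.626, 0.68, -0.262]
contact_force: [0.4, 0.0, -1.0]
finger_gap: 0.695
```

```bash
python3 -c "
from h import *
st()
c=cam('scene'); d=cam('side')
cv2.imwrite('pics/s7.png',np.hstack([cv2.resize(c['frame'][160:400,240:560],(400,300)),cv2.resize(d['frame'][180:420,200:520],(400,300))]))"
```

```text
[0.4379 0.2452 0.1685] [-1.24  0.91  0.6   1.66  0.15  1.19 -0.73] [ 0.4  0.  -1. ] 0.695
[[-0.061  0.997  0.052]
 [ 0.704  0.08  -0.705]
 [-0.707 -0.007 -0.707]]
```

View pics/s7.png

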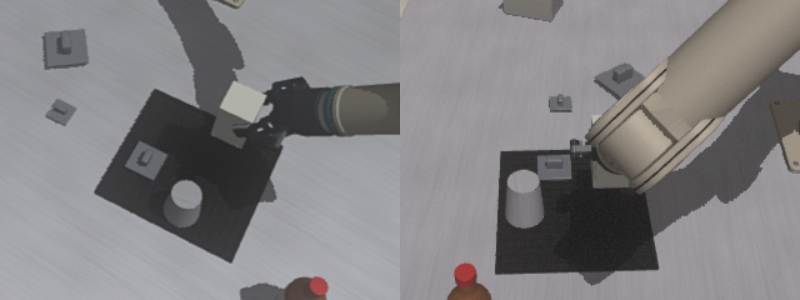

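The canister is upside down in the fingers, bottom face up and level, over the mat. Lowering.

Call:
drive_tool(
  plan=[
    [[0,0,0],[0,0,-0.02],0.4],
    [[0,0,0],[0,0,-0.045],0.4],
    [[0,0,0],[0,0,-0.07],0.4],
    [[0,0,0],[0,0,-0.09],0.4],
    [[0,0,0],[0,0,-0.1],0.4],
    [[0,0,0],[0,0,-0.104],0.4],
    [[0,0,0],[0,0,-0.106],0.4],
    [[0,0,0],[0,0,-0.106],0.4],
  ],
)

```text
time_s: 21.27
tool_pos: [0.4384, 0.2464, 0.0631]
ee_rot: [0.28, 0.625, 0.68, -0.261]
contact_force: [-0.0, 0.6, -1.2]
finger_gap: 0.695
```

Call:
drive_tool(
  plan=[
    [[0,0,0],[0,0,-0.002],0.4],
    [[0,0,0],[0,0,-0.004],0.4],
    [[0,0,0],[0,0,-0.004],0.4],
  ],
)

```text
time_s: 21.52
tool_pos: [0.4385, 0.2468, 0.0606]
ee_rot: [0.281, 0.625, 0.68, -0.262]
contact_force: [-1.2, 3.1, 8.9]
finger_gap: 0.697
```

Call:
drive_tool(
  plan=[
    [[0,0,0],[0,0,-0.0015],0.4],
    [[0,0,0],[0,0,-0.0015],0.4],
    [[0,0,0],[0,0,0],0.75],
    [[0,0,0],[0,0,0],0.85],
    [[0,0,0],[0,0,0],0.95],
    [[0,0,0],[0,0,0],1],
    [[0,0,0],[0,0,0],1],
  ],
)

```text
time_s: 22.1
tool_pos: [0.4377, 0.2463, 0.058]
ee_rot: [0.28, 0.625, 0.68, -0.262]
contact_force: [0.6, -0.3, 0.3]
finger_gap: 1.003
```

Call:
drive_tool(
  plan=[
    [[0,0,0],[0,0.01,0.01],1],
    [[0,0,0],[-0.002,0.025,0.025],1],
    [[0,0,0],[-0.004,0.045,0.045],1],
    [[0,0,0],[-0.006,0.065,0.065],1],
    [[0,0,0],[-0.008,0.085,0.09],1],
    [[0,0,0],[-0.008,0.09,0.125],1],
    [[0,0,0],[-0.008,0.09,0.16],1],
    [[0,0,0],[-0.008,0.09,0.16],1],
  ],
)

```text
time_s: 22.77
tool_pos: [0.4325, 0.3378, 0.2241]
ee_rot: [0.281, 0.626, 0.68, -0.258]
contact_force: [1.1, -0.9, 0.1]
finger_gap: 0.997
```

Call:
drive_tool(
  plan=[
    [[0.1,0.0085,0],[0,-0.01,0.03],1],
    [[0.2,0.017,0],[0,-0.025,0.05],1],
    [[0.3,0.0255,0],[0,-0.04,0.05],1],
    [[0.4,0.034,0],[0,-0.055,0.05],1],
    [[0.5,0.042,0],[0,-0.07,0.05],1],
    [[0.6,0.051,0],[0,-0.085,0.05],1],
    [[0.7,0.06,0],[0,-0.1,0.05],1],
    [[0.782,0.067,0],[0,-0.115,0.05],1],
  ],
)

```text
time_s: 23.43
tool_pos: [0.4299, 0.2197, 0.2688]
ee_rot: [-0.002, 0.676, 0.737, -0.001]
contact_force: [-0.8, -0.5, -0.1]
finger_gap: 1.001
```

```bash
python3 -c "
from h import *
st()
c=cam('scene'); d=cam('side'); w=cam('wrist')
im=w['frame']; m=cv2.morphologyEx((im.min(2)>190).astype('u1')*255,cv2.MORPH_OPEN,np.ones((5,5)))
for k in cv2.findContours(m,1,2)[0]:
  if 2000<cv2.contourArea(k)<20000:
    b=cv2.boxPoints(cv2.minAreaRect(k)); p=np.array([onz(w,*q,.107) for q in b]); print(b.round().tolist(),p.mean(0),np.linalg.norm(p[1]-p[0]),np.linalg.norm(p[2]-p[1]))
cv2.imwrite('pics/s8.png',np.hstack([cv2.resize(c['frame'][160:400,240:560],(400,300)),cv2.resize(w['frame'],(400,300))]))"
```

```text
[0.4299 0.2197 0.2688] [-0.85  0.37  0.44  1.93 -0.21  0.89 -0.22] [-0.8 -0.5 -0.1] 1.001
[[-0.086  0.996 -0.005]
 [ 0.996  0.086  0.002]
 [ 0.002 -0.005 -1.   ]]
[[378.0, 314.0], [439.0, 308.0], [452.0, 436.0], [391.0, 442.0]] [0.5338928  0.05210263 0.107     ] 0.055903572818715164 0.15059855519763057
[[297.0, 136.0], [372.0, 136.0], [372.0, 210.0], [297.0, 210.0]] [0.43853003 0.24469486 0.107     ] 0.059055175842104075 0.06004763836713622
```

View pics/s8.png

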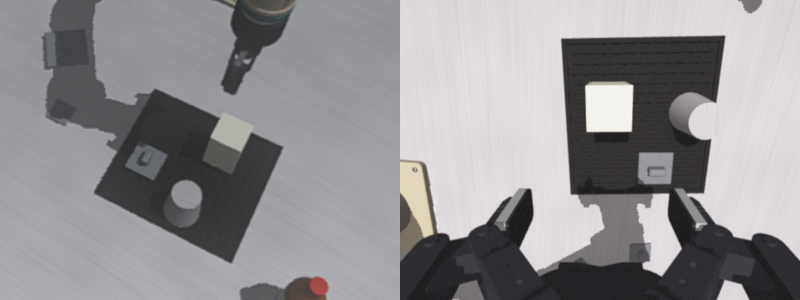

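The canister stands upside down, its top face measuring 59 × 60 mm at the expected height. The lid and the tumbler are in place. Handing in.

Call:
drive_tool(
  plan=[
    [[0,0,0],[0,0,0.02],1],
    [[0,0,0],[0,0,0.02],1],
    [[0,0,0],[0,0,0.02],1],
    [[0,0,0],[0,0,0.02],1],
  ],
)

```text
time_s: 23.92
tool_pos: [0.4292, 0.2225, 0.2873]
ee_rot: [-0.002, 0.675, 0.738, -0.004]
contact_force: [-0.5, -0.3, -0.5]
finger_gap: 1.003
```

```bash
python3 -c "
from bench import env
print(env.finish_job())"
```

```text
the job is handed in; nothing more can be done
None
```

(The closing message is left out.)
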